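# Lock the push-and-turn cap on the dice tumbler

## Task

Put the orange cap on the frosted dice tumbler and lock it: feel for the slots in the metal ring, press the cap down against its spring, turn it clockwise (seen from above) until it stops, then let it spring up into its catch and let go. Press and turn gently, the tumbler is glass; leave the ducks and the loose dice where they are.

Things in the scene. Friction and masses are not known exactly. Their poses are not given: they have to be found in the camera images.
- cap: Orange plastic push-and-turn cap, 90 g, loose, upright on the shelf. Origin at the centre of its underside, z up. A round plug 44 mm across and 26 mm tall (lowest 3 mm chamfered) with three white lugs low on its side and a grip bar on top, 58 mm tall in all.
- cap_grip (a point): Middle of the cap's grip bar, 45 mm above the cap's underside, on its axis; axes as the cap's. The bar is 40 mm long along x, 14 mm thick along y, and spans 26 to 58 mm above the underside.
- cap_lug (a point): Lower outer edge of one lug: on the cap's +x side, 29 mm from its axis, 8 mm above its underside. Each lug is 10.5 mm wide and 5 mm thick; the other two stand at 120 and 240 degrees from it.
- tumbler: Frosted glass dice tumbler bolted to the shelf on a steel foot 110 mm across; 84 mm tall. Origin at the foot's underside centre, z up. Its top 24 mm is an aluminium ring, 76 mm outside. The ring sits on the glass at an unmeasured angle: one slot lies within 0.45 rad either way of the tumbler's x axis, the others 120 degrees apart. The cap cannot turn the ring.
- mouth (a point): Centre of the mouth, on the tumbler's axis, level with the lip's top; axes as the tumbler's. The lip is 5 mm thick, its hole 48 mm across, cut by three slots which let the lugs through with about 5 degrees to spare on either side; seen from above, or felt: lugs lying on the lip (cap underside 8 mm below this point), turned under some 4 N, drop several mm at the slots.
- pad_top (a point): Top of the free sprung pad inside, on the axis, 10 mm below the mouth; the cap stands on it when its lugs are in the slots. Spring 0.75 N per mm, from no load; hard bottom after 14 mm (10.5 N). More than 40 N between cap and tumbler, all their contacts added up, breaks the glass (locked, spring and lugs already make some 12 N).
- catch (a point): Ceiling of the catches under the lip, on the axis, 5 mm below the mouth. Pad pressed 11 mm or more, the lugs pass under a 3 mm ridge beside the slots; the cap turns clockwise about 0.76 rad from mid slot to mid catch, some 0.1 rad more to a hard stop (counterclockwise is blocked). Let go there it springs up 3 mm or more, lugs against this ceiling: underside 18 mm below the mouth, locked.
- duck0: Yellow plastic duck, game piece, 52 mm wide, 67 mm long from beak to tail and 55 mm tall, loose; origin under its centre.
- duck1: Yellow plastic duck like duck0.
- duck2: Yellow plastic duck like duck0.
- die0: Loose red die, 16 mm; origin under its centre.
- die1: Loose red die, 16 mm; origin under its centre.
Mind the look-alikes: they are no part of the job. What is meant by the cap is not green or red, and is the larger of those in its own colour.

How it is judged:
On the way:
1. the cap stands upright in the tumbler's mouth, its plug inside the ring's hole (horizontal distance between cap and mouth below 0.004 m and z of cap in the frame of mouth below -0.006 m and angle between cap's own z axis and vertical below 0.12 rad), for 0.05 s.
At the end, for the whole second after the job is handed in: The cap is locked: released and at rest, upright within 0.08 rad, within 4 mm of the tumbler's axis, its underside 16.5 to 19.5 mm below the mouth (lugs sprung up in their catches under the lip) (horizontal distance between cap and mouth below 0.004 m and z of cap in the frame of mouth between -0.0195 and -0.0165 m and angle between cap's own z axis and vertical below 0.08 rad and linear speed of cap below 0.01 m/s and angular speed of cap below 0.1 rad/s); the robot touches nothing.
It fails at once if more than 40 N between the cap and the glass tumbler, all contacts added up (contact force between cap and tumbler above 40 N).
It fails at once if a duck or a loose die moved more than 20 mm (distance of any of duck0, duck1, duck2, die0, die1 from where it was at the start of the episode above 0.02 m).
It also fails if it takes over 67 s, if anything falls off the work surface, if the arm or the gripper's body presses on something with over 40 N, if the wrist force passes 120 N, or if a joint passes its speed limit or range.

## Robot

A 6-joint arm with a two-finger parallel gripper is mounted at the origin on the work surface. World frame = base frame: x ahead of the robot, y to its left, z up, the work surface at z = 0. Lengths are in m, angles in rad, forces in N, time in s.
With the tool pointing down it reaches from about 0.4 to 0.825 m from the base axis. Payload 7 kg.
Tool frame: the origin (TCP) lies midway between the tips of the shut fingers; the grasp point (between the pads) lies 19 mm behind it; z points along the fingers, y is the line along which they close (so a half turn about z gives the same grasp; the last joint's range is limited). The gripper opens to 88 mm and grips with 3 to 60 N. Pads are 19 mm wide; open, the fingers measure 130 mm over their backs; the gripper's body (78 mm by 193 mm) begins 47 mm behind the grasp point.
Start: joints at [-0.855, 0.359, 0.012, 0, -1.224, -0.288], TCP at [0.28, -0.614, 0.192] pointing down, gripper open.
Joint ranges: [-3.07, 3.07], [-1.43, 2.12], [-1.02, 1.25], [-3.03, 1.67], [-3.05, -0], [-3.03, 3.03]. Speed limits (rad/s): [2.39, 2.39, 3.01, 3.14, 3.14, 3.14].

## Interface

Orientations are given as [roll, pitch, yaw] about the fixed x, y, z axes, in that order (R = Rz(yaw) Ry(pitch) Rx(roll)).
In Python, from station import arm gives the robot as it stands.
- The arm moves only by the tool servo_tool, never from a script. Its argument "deltas" is a list of rows, each a list of 7 numbers: the closure, from -1 (fully open) to 1 (shut), then the shift along the tool's x, y, z in mm, then the turn, a rotation vector about the tool's x, y, z in degrees. In form: [[gripper, x, y, z, ax, ay, az], ...]. A call has 1 to 20 rows; each row shifts and turns the commanded pose from where the row before left it, along the tool's axes as they then stand; what a row does not reach is not made up. A row lasts 1/12 s, in which the tool goes at most 41.7 mm and 7.16 degrees, less where a joint would pass 70% of its speed; a pose out of reach is approached as far as the arm can. A call is refused whole if a number of a shift passes 41.7 or a number of a turn 7.16, either way. A call with a gripper value outside its range is refused whole. The fingers move at their own pace and stop on an object; "squeeze" is the grip in N (left out, the last holds). Time passes only in rows, so rows that do not move let the fingers close. It gives the time, the measured TCP pose, the force, the opening and the grip force at its end, in the units of the state.
- arm.get_state(): the state, without advancing time (a new reading comes with each control period).
- arm.grab_frame(name): name is "scene" or "top"; returns a dict with "color" (480x640x3 uint8, red, green, blue), "K" (3x3 intrinsics, pixels), "position" and "orientation" of the camera in the world. Camera axes: x right, y down, z forward; pixel columns grow to the right and rows downward; lengths in m; the calibration is good to about 2 mm. A picture is of the moment at which its call begins. There is no depth.
- arm.job_done(): hands the job in; it is judged then, once.
Trained networks look in a picture, given as the dict that the camera call returned (one of the last four; its "shot" number tells which), for a name from the list of things; names that differ only in an ending like _2 or _b are one class to them, and where a whole thing is asked for, a point or a joint stands for the part that bears it (a point fixed in the world has none). Each returns a list of dicts, best first, with "conf" (0 to 1); they miss things now and then, are a little off and sometimes report something else, mostly with a low value. They report only what shows in the picture. A call takes as long as a camera call. They do not tell look-alikes from the thing itself.
- arm.recognise(query, picture): "at" ([x, y, z] in m, in the coordinates of the camera as it stood for that picture, good to about 4 mm: the middle of the surface that is visible of it).
The state is a dict: "t": time; "q": joint angles; "qd": joint speeds; "joint_efforts": joint torques, N m; "eef_pos": TCP position; "ee_rot": TCP orientation; "force": force on the tool from outside, world axes, zero at the start; "moment": the same for the moment, N m; "width": finger opening in m; "gripper_force": force on a finger pad.
Only numpy, scipy, OpenCV 4.12 (cv2) and the standard library are available. Lean on these libraries where they do the work, as an engineer would, in place of code of your own. Each camera call takes 0.05 s, during which the arm holds its last target. There are 200 camera calls.

## Working session

There is one attempt and no reset: what is moved stays moved. The work goes in short steps, Python scripts to look and compute and a tool call to move; the robot and the scene stay as the last step left them, time stands still between calls to the robot, and variables do not carry over. Pictures are saved under pics/ and viewed, at most 10 in all, crops included, and the job is handed in when it is done.

Besides the shell and the picture viewer there is one more tool, called after "Request:" as name([rows], argument=value, ...), one row to a line, values as JSON. servo_tool: Moves the arm, as the interface text tells. Its arguments: {"type":"object","properties":{"deltas":{"type":"array","items":{"type":"array","items":{"type":"number"}}},"squeeze":{"type":"number"}},"required":["deltas"]}

```bash
mkdir -p pics; cat > h.py <<'E'
from station import arm
import numpy as np, cv2
from scipy.spatial.transform import Rotation as R
def rot(o):
    o=np.array(o)
    if o.shape==(3,3): return o
    return R.from_euler('xyz',o).as_matrix() if o.size==3 else R.from_quat(o).as_matrix()
def world(f,p): return np.array(f['position'])+rot(f['orientation'])@np.array(p)
def proj(f,w):
    c=rot(f['orientation']).T@(np.array(w)-f['position']); u=np.array(f['K'])@c; return u[:2]/u[2]
def ray(f,uv,z):
    d=rot(f['orientation'])@np.linalg.inv(f['K'])@np.array([uv[0],uv[1],1.]); p=np.array(f['position'])
    return p+d*(z-p[2])/d[2]
def save(f,n,crop=None,s=1):
    im=f['color'][:,:,::-1]
    if crop: im=im[crop[1]:crop[3],crop[0]:crop[2]]
    cv2.imwrite('pics/'+n,cv2.resize(im,None,fx=s,fy=s,interpolation=cv2.INTER_CUBIC))
E
python3 - <<'E'
from h import *
print(arm.get_state())
for n in ('top','scene'):
    f=arm.grab_frame(n); save(f,n+'0.png'); print(n,f['position'],f['orientation'],np.array(f['K']).tolist())
    for q in ('cap','cap_grip','cap_lug','tumbler','mouth','duck0','die0'):
        for d in arm.recognise(q,f):
            w=world(f,d['at']); print(q,round(d['conf'],2),w.round(3),proj(f,w).round())
E
```

```text
{'t': 0.0, 'q': array([-8.54900675e-01,  3.59364881e-01,  1.10830831e-02, -3.42283022e-04,
       -1.22408337e+00, -2.88111549e-01]), 'qd': array([ 0.00033358,  0.00219358,  0.0011939 , -0.00066249,  0.00019477,
        0.00051755]), 'joint_efforts': array([ 1.07157219e-03, -5.82715917e+01,  2.93065041e+01,  6.99700803e+00,
        7.05625236e-03, -1.87296123e-04]), 'eef_pos': array([ 0.27978908, -0.61370359,  0.19114891]), 'ee_rot': array([ 3.13999705e+00, -1.37306301e-04, -2.71392500e+00]), 'force': array([ 0.06237828, -1.04088177,  0.26608626]), 'moment': array([-0.06477624,  0.05458241,  0.03225114]), 'gripper_force': 0.0, 'width': 0.08779527885729589}
top [ 0.43121642 -0.01647993  1.00478173] [-2.98375665  0.01934291 -1.55054127] [[465.83604945774346, 0.0, 316.0203677005516], [0.0, 465.83604945774346, 240.30642661019428], [0.0, 0.0, 1.0]]
cap 0.95 [ 0.602 -0.178  0.027] [403. 235.]
cap 0.83 [ 0.526 -0.129  0.023] [379. 270.]
cap 0.75 [ 0.685 -0.13   0.02 ] [379. 197.]
cap 0.69 [ 0.523 -0.224  0.024] [425. 272.]
cap_grip 0.68 [ 0.527 -0.132  0.025] [381. 270.]
cap_grip 0.64 [ 0.5
[... 1132 characters left out ...]
7] [231. 277.]
cap_grip 0.81 [ 0.698 -0.128  0.016] [259. 310.]
cap_grip 0.57 [ 0.54  -0.13   0.027] [254. 244.]
cap_grip 0.33 [0.73  0.031 0.027] [353. 310.]
cap_lug 0.81 [ 0.703 -0.127  0.014] [260. 313.]
cap_lug 0.79 [ 0.542 -0.227  0.025] [204. 250.]
cap_lug 0.71 [ 0.539 -0.122  0.029] [257. 243.]
cap_lug 0.71 [0.452 0.003 0.025] [314. 211.]
cap_lug 0.61 [ 0.621 -0.178  0.032] [229. 275.]
cap_lug 0.61 [0.531 0.165 0.05 ] [399. 219.]
tumbler 0.83 [0.529 0.166 0.047] [399. 219.]
mouth 0.6 [0.528 0.16  0.05 ] [396. 218.]
duck0 0.95 [0.47  0.355 0.027] [474. 202.]
duck0 0.91 [0.729 0.032 0.027] [354. 310.]
duck0 0.7 [0.455 0.006 0.021] [315. 213.]
die0 0.69 [ 0.588 -0.328  0.014] [149. 277.]
```

```bash
python3 - <<'E'
import cv2,numpy as np
t=cv2.imread('pics/top0.png');s=cv2.imread('pics/scene0.png')
a=cv2.resize(t[170:310,340:460],None,fx=4,fy=4,interpolation=2)[:560]
b=cv2.resize(t[245:315,200:275],(320,300),interpolation=2)
c=cv2.resize(s[225:330,180:285],(320,260),interpolation=2)[:260]
cv2.imwrite('pics/crops0.png',np.hstack([a,np.vstack([b,c])]))
E
```

```text
(no output)
```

View pics/top0.png

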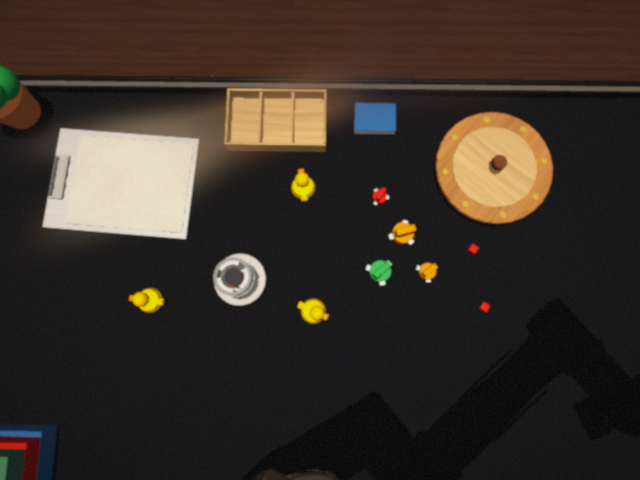

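View pics/crops0.png

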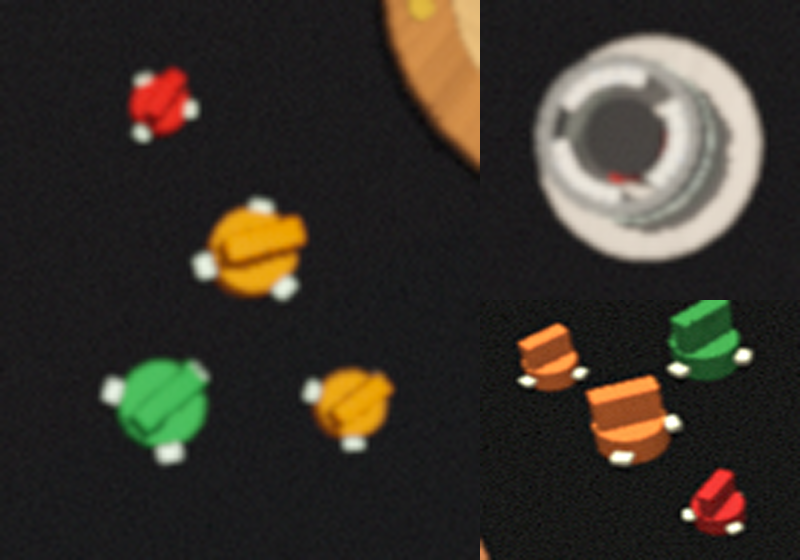

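The top picture shows these cap candidates: red (379,196), large orange (403,233), green (380,270) and small orange (428,271). The cap is the large orange one at (403,233), and the crop confirms this. The tumbler mouth is near (233,276), with slots at about (219,274), (242,266) and (237,290).

```bash
python3 - <<'E'
from h import *
f=arm.grab_frame('top')
im=f['color'].astype(int); hsv=cv2.cvtColor(f['color'],cv2.COLOR_RGB2HSV)
# lugs
x0,y0,x1,y1=384,214,422,252
sub=hsv[y0:y1,x0:x1]; m=((sub[...,1]<90)&(sub[...,2]>110)).astype(np.uint8)
n,l,st,c=cv2.connectedComponentsWithStats(m)
L=[]
for i in range(1,n):
    if st[i,4]>6:
        p=c[i]+[x0,y0]; w=ray(f,p,.0125); L.append(w[:2]); print('lug',p.round(1),st[i,4],w.round(4))
L=np.array(L)
if len(L)==3:
    # circumcentre
    A=2*(L[1:]-L[0]); b=(L[1:]**2).sum(1)-(L[0]**2).sum(); cc=np.linalg.solve(A,b); d=L-cc
    print('centre',cc, L.mean(0),'r',np.hypot(*d.T),'ang',np.degrees(np.arctan2(d[:,1],d[:,0])))
o=((hsv[...,0]>8)&(hsv[...,0]<24)&(sub[...,0].size>0)&(hsv[...,1]>130)&(hsv[...,2]>60)).astype(np.uint8)
o2=np.zeros_like(o);o2[y0:y1,x0:x1]=o[y0:y1,x0:x1]
M=cv2.moments(o2,True);p=(M['m10']/M['m00'],M['m01']/M['m00']);print('orange',p,ray(f,p,.035))
# mouth
for q in [(218.7,274.2),(242.2,266),(237.5,290.5),(232.8,276.5)]: print(q,ray(f,q,.084).round(4))
# unwarp mouth at z=.084 to a metric top view, 0.25mm/px, next to the cap at z=.026
def warp(c,z,r=.05,s=.00025):
    n=int(2*r/s); w=np.array([[c[0]-r,c[1]-r],[c[0]+r,c[1]-r],[c[0]+r,c[1]+r],[c[0]-r,c[1]+r]])
    src=np.float32([proj(f,[*a,z]) for a in w]); # img: right = -y, up = +x
    dst=np.float32([[n,n],[n,0],[0,0],[0,n]])
    v=cv2.warpPerspective(f['color'][:,:,::-1],cv2.getPerspectiveTransform(src,dst),(n,n),flags=2)
    cv2.line(v,(n//2,0),(n//2,n),(255,0,0),1);cv2.line(v,(0,n//2),(n,n//2),(255,0,0),1)
    return v
c=ray(f,(232.8,276.5),.084)[:2]; v=warp(c,.084)
for r in (24,38): cv2.circle(v,(200,200),r*4,(0,255,255),1)
cc=L.mean(0); u=warp(cc,.0125); cv2.circle(u,(200,200),29*4,(0,255,255),1)
cv2.imwrite('pics/warp.png',np.hstack([v,u])); print(c,cc)
E
```

```text
lug [405. 221.] 19 [ 0.6343 -0.1857  0.0125]
lug [390.8 236.1] 33 [ 0.6006 -0.155   0.0125]
lug [410.7 241.5] 29 [ 0.5897 -0.1976  0.0125]
centre [ 0.60888714 -0.17981131] [ 0.60823038 -0.17943662] r [0.0261456 0.0261456 0.0261456] ang [ -13.124003    108.36717882 -137.23408534]
orange (403.4093023255814, 232.0046511627907) [ 0.60605197 -0.17834286  0.035     ]
(218.7, 274.2) [0.5059 0.1963 0.084 ]
(242.2, 266) [0.5231 0.1502 0.084 ]
(237.5, 290.5) [0.4744 0.1573 0.084 ]
(232.8, 276.5) [0.5019 0.168  0.084 ]
[0.50186039 0.16796507] [ 0.60823038 -0.17943662]
```

View pics/warp.png

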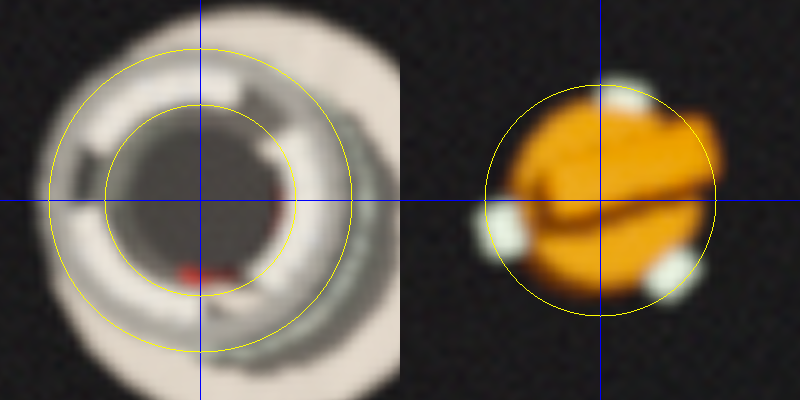

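Request:
servo_tool([
  [0,-30,16.1,2.6,0,0,0],
  [0,-30,16.1,2.6,0,0,0],
  [0,-30,16.1,2.6,0,0,0],
  [0,-30,16.1,2.6,0,0,0],
  [0,-30,16.1,2.6,0,0,0],
  [0,-30,16.1,2.6,0,0,0],
  [0,-30,16.1,2.6,0,0,0],
  [0,-30,16.1,2.6,0,0,0],
  [0,-30,16.1,2.6,0,0,0],
  [0,-30,16.1,2.6,0,0,0],
  [0,-30,16.1,2.6,0,0,0],
  [0,-30,16.1,2.6,0,0,0],
  [0,-30,16.1,2.6,0,0,0],
  [0,-30,16.1,2.6,0,0,0],
  [0,-30,16.1,2.6,0,0,0],
  [0,-30,16.1,2.6,0,0,0],
  [0,0,0,0,0,0,-6.8],
  [0,0,0,0,0,0,-6.8],
  [0,0,0,0,0,0,-6.8],
  [0,0,0,0,0,0,-6.8],
])

```text
t: 2.52
eef_pos: [0.6101, -0.1802, 0.1504]
ee_rot: [3.141, -0.0, -2.232]
force: [0.4, -0.4, -0.2]
width: 0.0441
gripper_force: 0.0
```

Request:
servo_tool([
  [0,0,0,0,0,0,-6.8],
  [0,0,0,0,0,0,-6.8],
  [0,0,0,0,0,0,-6.8],
  [0,0,0,0,0,0,-6.8],
  [0,0,0,0,0,0,-6.8],
  [0,0,0,0,0,0,-6.8],
  [0,0,0,0,0,0,-6.8],
  [0,0,0,0,0,0,-6.8],
  [0,0,0,0,0,0,0],
  [0,0,0,0,0,0,0],
  [0,0,0,0,0,0,0],
])

```text
t: 3.43
eef_pos: [0.6099, -0.1806, 0.1505]
ee_rot: [-3.142, 0.0, -1.294]
force: [-0.2, -0.5, -1.0]
width: 0.0437
gripper_force: 0.0
```

```bash
python3 - <<'E'
from h import *
s=arm.get_state(); print(s['t'],s['eef_pos'],s['ee_rot'],s['q'],s['width'],s['force'])
f=arm.grab_frame('scene'); 
for w in ([.609,-.18,.058],[.609,-.18,.026]): print(proj(f,w))
save(f,'close1.png',(150,170,350,330),4)
E
```

```text
3.4333 [ 0.60987369 -0.1806476   0.15047679] [-3.14156720e+00  2.19249345e-05 -1.29361882e+00] [ 1.83183823e-02  3.23475029e-01 -1.37395393e-01 -3.09379660e-05
 -1.10990691e+00  2.58872887e-01] 0.043698169166648246 [-0.2141494  -0.4754265  -0.96376791]
[225.77522085 259.71287807]
[227.96014586 272.06801388]
```

View pics/close1.png

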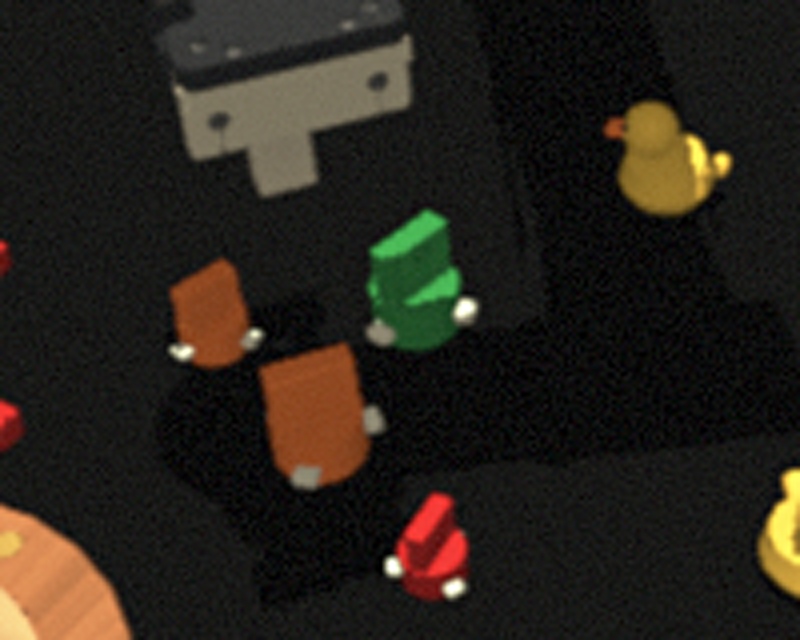

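Request:
servo_tool([
  [0,0,0,15,0,0,0],
  [0,0,0,15,0,0,0],
  [0,0,0,15,0,0,0],
  [0,0,0,15,0,0,0],
  [0,0,0,15,0,0,0],
  [0,0,0,15,0,0,0],
  [0,0,0,12,0,0,0],
  [0,0,0,10,0,0,0],
  [0,0,0,6,0,0,0],
  [0,0,0,2.5,0,0,0],
  [0,0,0,0,0,0,0],
  [0,0,0,0,0,0,0],
])

```text
t: 4.48
eef_pos: [0.6103, -0.1807, 0.0305]
ee_rot: [-3.141, -0.0, -1.29]
force: [0.0, 0.4, 0.1]
width: 0.0438
gripper_force: 0.0
```

Request:
servo_tool([
  [1,0,0,0,0,0,0],
  [1,0,0,0,0,0,0],
  [1,0,0,0,0,0,0],
  [1,0,0,0,0,0,0],
  [1,0,0,0,0,0,0],
  [1,0,0,0,0,0,0],
  [1,0,0,0,0,0,0],
  [1,0,0,0,0,0,0],
], squeeze=25)

```text
t: 5.15
eef_pos: [0.6099, -0.1807, 0.0299]
ee_rot: [3.142, 0.0, -1.29]
force: [0.4, 0.8, -0.2]
width: 0.001
gripper_force: 0.0
```

The fingers shut on nothing, so I need a look.

```bash
python3 - <<'E'
from h import *
f=arm.grab_frame('scene'); print(proj(f,[.61,-.1807,.03]))
g=arm.grab_frame('top'); print(proj(g,[.61,-.1807,.03]))
a=cv2.resize(f['color'][210:320,165:285],None,fx=4,fy=4); b=cv2.resize(g['color'][180:290,350:425],None,fx=4,fy=4)
cv2.imwrite('pics/miss.png',np.hstack([a,b])[:,:,::-1])
E
```

```text
[227.31078299 270.98298687]
[404.11759111 230.60052559]
```

View pics/miss.png

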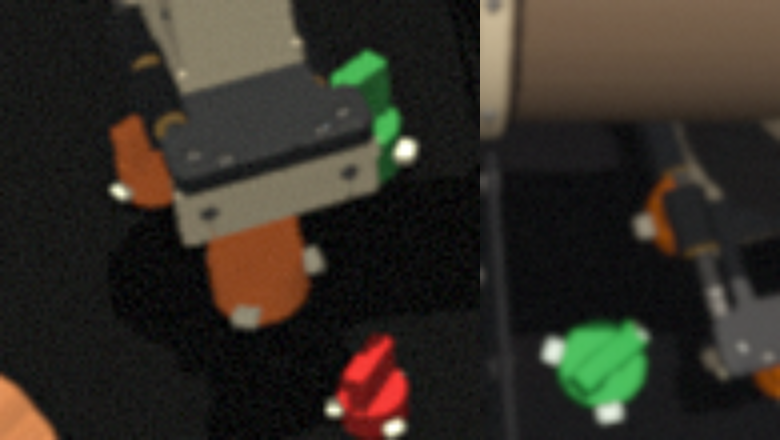

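```bash
python3 - <<'E'
from h import *
f=arm.grab_frame('scene'); g=arm.grab_frame('top')
def model(cx,cy,a): # lug mid tops
    return [[cx+.0265*np.cos(a+k),cy+.0265*np.sin(a+k),.0105] for k in (0,2.094,-2.094)]
for cx in (.609,.62,.63):
    print(cx,[proj(f,w).round(1).tolist() for w in model(cx,-.18,np.radians(106.5))],'front foot',proj(f,[cx+.021,-.18,0]).round(1),
      'bar top',proj(f,[cx,-.18,.058]).round(1))
print('seen lugs (226.3,289.5),(243.3,275.3); rays z=.0105', ray(f,(226.3,289.5),.0105),ray(f,(243.3,275.3),.0105))
for z in (0,.0105): print('foot ray',ray(f,(230,291),z))
# gripper body bottom front edge seen at crop y~ (180..380,240..190) -> centre
print('body edge seen',(165+280/4,210+215/4),'pred body ctr bottom',proj(f,[.61,-.1807,.096]),'front',proj(f,[.61+.039,-.1807,.096]),proj(g,[.61,-.1807,.096]))
E
```

```text
0.609 [[242.5, 273.6], [218.7, 271.9], [225.6, 288.4]] front foot [229.7 289.9] bar top [225.8 259.7]
0.62 [[242.7, 277.8], [218.6, 276.1], [225.6, 292.9]] front foot [229.8 294.4] bar top [225.8 264. ]
0.63 [[242.8, 281.7], [218.6, 280.0], [225.6, 297.1]] front foot [229.8 298.5] bar top [225.8 268. ]
seen lugs (226.3,289.5),(243.3,275.3); rays z=.0105 [ 0.63766975 -0.18499025  0.0105    ] [ 0.60623268 -0.15329484  0.0105    ]
foot ray [ 0.6327001 -0.1795208  0.       ]
foot ray [ 0.64229239 -0.17833643  0.0105    ]
body edge seen (235.0, 263.75) pred body ctr bottom [222.62349161 244.61827556] front [222.50857928 260.1545468 ] [409.70128149 224.67206065]
```

```bash
python3 - <<'E'
from h import *
f=arm.grab_frame('scene'); g=arm.grab_frame('top')
s=arm.get_state(); T=s['eef_pos']; Rm=R.from_euler('xyz',s['ee_rot']).as_matrix()
print(T,s['ee_rot'],s['q'])
ims=[]
for h in (f,g):
    im=h['color'][:,:,::-1].copy(); im=cv2.convertScaleAbs(cv2.resize(im,None,fx=3,fy=3),alpha=1.6)
    P=lambda w:tuple(int(v*3) for v in proj(h,w))
    tl=lambda p:T+Rm@np.array(p)
    cv2.circle(im,P(T),4,(255,0,255),-1)
    for hx in (.039,):
        for z in (-.066,):
            q=[tl([sx*hx,sy*.0965,z]) for sx,sy in ((1,1),(1,-1),(-1,-1),(-1,1))]
            cv2.polylines(im,[np.array([P(w) for w in q])],True,(255,255,0),1)
    for y in (-.021,.021): cv2.polylines(im,[np.array([P(tl(p)) for p in ([.0095,y,0],[-.0095,y,0],[-.0095,y,-.066],[.0095,y,-.066])])],True,(0,255,0),1)
    c=P([.61,-.18,.03]); ims.append(im[c[1]-300:c[1]+200,c[0]-200:c[0]+200])
cv2.imwrite('pics/ov.png',np.hstack(ims))
E
```

```text
[ 0.60983546 -0.18064451  0.02991653] [ 3.14148083e+00  3.79571399e-05 -1.28964017e+00] [ 1.83383170e-02  4.36488818e-01 -2.71652023e-01 -1.00081443e-05
 -8.62773327e-01  2.62824350e-01]
```

View pics/ov.png

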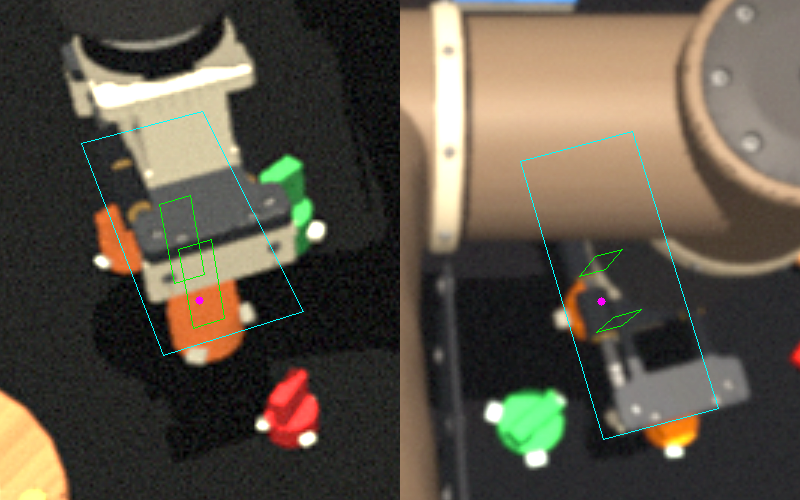

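Request:
servo_tool([
  [0,0,0,0,0,0,0],
  [0,0,0,0,0,0,0],
  [0,0,0,0,0,0,0],
  [0,0,0,0,0,0,0],
  [0,0,0,0,0,0,0],
])

```text
t: 5.87
eef_pos: [0.6099, -0.1806, 0.0299]
ee_rot: [3.142, 0.0, -1.29]
force: [0.7, -0.2, -0.8]
width: 0.0284
gripper_force: 0.0
```

```bash
python3 - <<'E'
from h import *
f=arm.grab_frame('scene')
for z in (.1505,.17,.19,.21): print(z,[proj(f,np.array([.61,-.18,z])+d*np.array([.96,.28,0])).round(1).tolist() for d in (.022,.035)])
T=arm.get_state()['eef_pos']; print(arm.get_state()['width'],T)
save(f,'open2.png',(170,200,290,310),4)
E
```

```text
0.1505 [[222.4, 228.4], [224.7, 233.1]]
0.17 [[220.9, 219.2], [223.1, 223.9]]
0.19 [[219.2, 209.4], [221.4, 214.1]]
0.21 [[217.4, 199.2], [219.7, 203.9]]
0.032236472257885715 [ 0.60988062 -0.18061755  0.02996359]
```

View pics/open2.png

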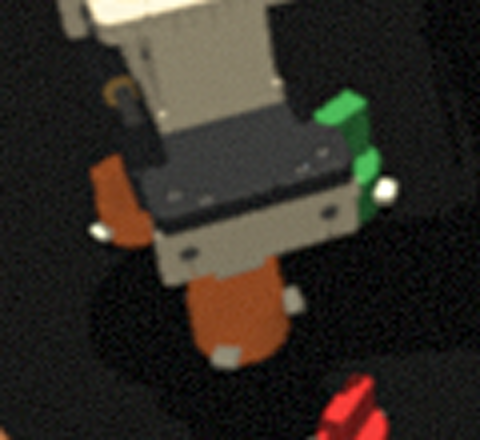

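Request:
servo_tool([
  [0,0,0,0,0,0,0],
  [0,0,0,2,0,0,0],
  [0,0,0,2,0,0,0],
  [0,0,0,2,0,0,0],
  [0,0,0,0,0,0,0],
])

```text
t: 6.33
eef_pos: [0.6095, -0.1806, 0.0233]
ee_rot: [3.141, 0.0, -1.29]
force: [-0.5, -0.2, 0.4]
width: 0.0435
gripper_force: 0.0
```

Request:
servo_tool([
  [0,0,0,2.5,0,0,0],
  [0,0,0,2.5,0,0,0],
  [0,0,0,2.5,0,0,0],
  [0,0,0,2.5,0,0,0],
  [0,0,0,0,0,0,0],
])

```text
t: 6.75
eef_pos: [0.6094, -0.1806, 0.0132]
ee_rot: [3.141, 0.0, -1.29]
force: [-0.9, 0.7, 0.2]
width: 0.0438
gripper_force: 0.0
```

```bash
python3 - <<'E'
from h import *
f=arm.grab_frame('scene'); g=arm.grab_frame('top'); s=arm.get_state(); print(s['eef_pos'],s['width'],s['force'])
a=cv2.resize(f['color'][210:310,170:280],None,fx=4,fy=4,interpolation=2); b=cv2.resize(g['color'][190:290,370:455],None,fx=4,fy=4,interpolation=2)
cv2.imwrite('pics/low.png',cv2.convertScaleAbs(np.hstack([a,b])[:,:,::-1],alpha=1.5))
E
```

```text
[ 0.60976943 -0.1806556   0.01377128] 0.04364647002795396 [-0.17421615 -0.58153436  0.18061732]
```

View pics/low.png

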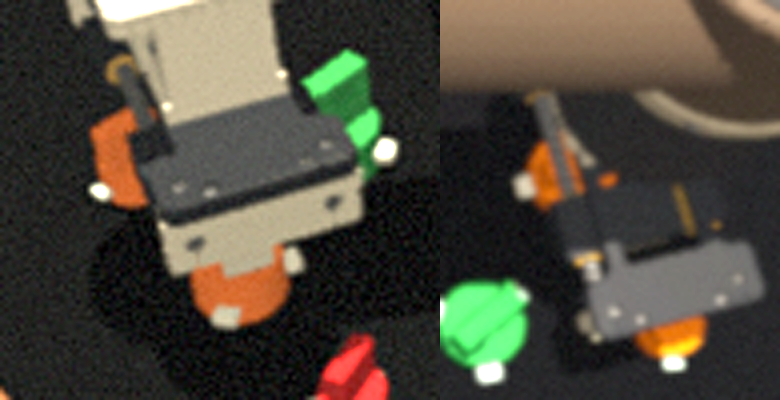

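Request:
servo_tool([
  [0,0,0,2,0,0,0],
  [0,0,0,2,0,0,0],
  [0,0,0,2,0,0,0],
  [0,0,0,1,0,0,0],
  [0,0,0,0,0,0,0],
])

```text
t: 7.27
eef_pos: [0.6096, -0.1806, 0.0066]
ee_rot: [3.141, 0.0, -1.29]
force: [0.2, -0.0, -0.1]
width: 0.0441
gripper_force: 0.0
```

Request:
servo_tool([
  [1,0,0,0,0,0,0],
  [1,0,0,0,0,0,0],
  [1,0,0,0,0,0,0],
  [1,0,0,0,0,0,0],
  [1,0,0,0,0,0,0],
  [1,0,0,0,0,0,0],
  [1,0,0,0,0,0,0],
], squeeze=25)

```text
t: 7.85
eef_pos: [0.6099, -0.1806, 0.007]
ee_rot: [-3.142, -0.0, -1.29]
force: [0.4, -0.2, 0.1]
width: 0.0138
gripper_force: 25.0
```

Request:
servo_tool([
  [1,0,0,-3,0,0,0],
  [1,0,0,-10,0,0,0],
  [1,0,0,-17,0,0,0],
  [1,0,0,-20,0,0,0],
  [1,0,0,-20,0,0,0],
  [1,0,0,-20,0,0,0],
  [1,0,0,-20,0,0,0],
  [1,0,0,-10,0,0,0],
  [1,0,0,0,0,0,0],
])

```text
t: 8.6
eef_pos: [0.6116, -0.1809, 0.1304]
ee_rot: [-3.137, -0.002, -1.289]
force: [0.9, -0.0, -0.3]
width: 0.0138
gripper_force: 25.0
```

Request:
servo_tool([
  [1,-10,0,0,0,0,0],
  [1,-20,0,0,0,0,0],
  [1,-30,0.5,0,0,0,0],
  [1,-30,0.5,0,0,0,0],
  [1,-30,0.5,0,0,0,0],
  [1,-30,0.5,0,0,0,0],
  [1,-30,0.5,0,0,0,0],
  [1,-30,0.5,0,0,0,0],
  [1,-30,0.5,0,0,0,0],
  [1,-30,0.5,0,0,0,0],
  [1,-30,0.5,0,0,0,0],
  [1,-30,0.5,0,0,0,0],
  [1,-27,0.5,0,0,0,0],
  [1,-20,0.3,0,0,0,0],
  [1,-10,0,0,0,0,0],
  [1,0,0,0,0,0,6.5],
  [1,0,0,0,0,0,6.5],
  [1,0,0,0,0,0,6.5],
  [1,0,0,0,0,0,6.2],
  [1,0,0,0,0,0,0],
])

```text
t: 10.27
eef_pos: [0.4961, 0.189, 0.1258]
ee_rot: [3.14, -0.001, -1.743]
force: [0.1, -0.6, -1.5]
width: 0.0138
gripper_force: 25.0
```

```bash
python3 - <<'E'
from h import *
f=arm.grab_frame('scene'); g=arm.grab_frame('top'); s=arm.get_state(); print(s['t'],s['eef_pos'],s['ee_rot'],s['q'],s['width'],s['force'],s['gripper_force'])
for n,h in (('scene',f),('top',g)):
    for q in ('cap','mouth'):
        for d in arm.recognise(q,h)[:5]: print(n,q,round(d['conf'],2),world(h,d['at']).round(3))
c=proj(f,[.5026,.17,.1]).astype(int); t=proj(g,[.5026,.17,.1]).astype(int)
print(c,t)
k=lambda h,c,w:cv2.resize(h['color'][c[1]-55:c[1]+65,c[0]-w:c[0]+w],None,fx=4,fy=4,interpolation=2)
cv2.imwrite('pics/above.png',cv2.convertScaleAbs(np.hstack([k(f,c,52),k(g,t,48)])[:,:,::-1],alpha=1.2))
print(c-[52,55],t-[48,55])
E
```

```text
10.3667 [0.49638401 0.18912367 0.12615604] [ 3.14056211e+00 -9.67994210e-04 -1.73470311e+00] [ 7.33275196e-01  1.78673213e-01 -3.96238563e-01 -2.39996279e-04
 -9.97283990e-01 -8.97052121e-01] 0.013895782415640181 [ 0.33255597  1.32821988 -0.51611964] 24.98018503189087
scene cap 0.88 [ 0.543 -0.13   0.027]
scene cap 0.87 [0.507 0.184 0.145]
scene cap 0.66 [ 0.537 -0.222  0.02 ]
scene cap 0.54 [ 0.7   -0.126  0.02 ]
scene mouth 0.8 [0.529 0.164 0.049]
scene mouth 0.29 [0.507 0.185 0.143]
top cap 0.79 [ 0.526 -0.128  0.021]
top cap 0.49 [ 0.525 -0.225  0.02 ]
top mouth 0.72 [0.496 0.156 0.024]
[400 190] [230 275]
[348 135] [182 220]
```

View pics/above.png

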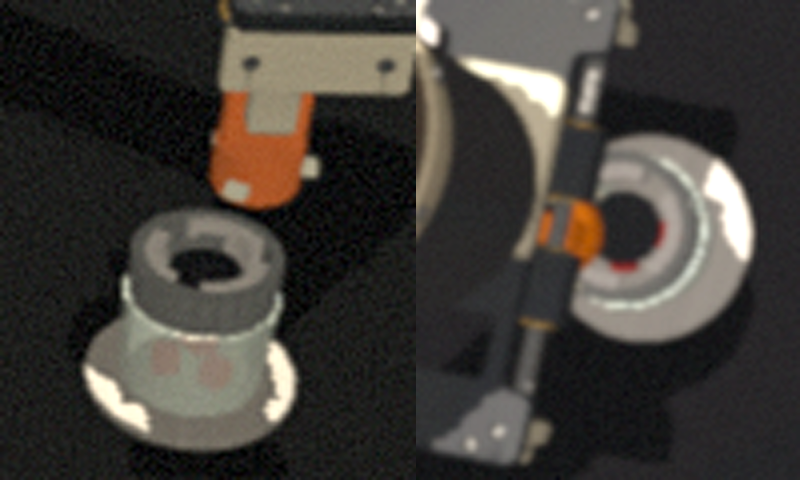

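```bash
cat > fit.py <<'E'
from h import *
from scipy.optimize import least_squares
f=arm.grab_frame('scene'); g=arm.grab_frame('top'); s=arm.get_state(); T=s['eef_pos']; yaw=s['ee_rot'][2]
# mouth: score by lip/slot/hole pattern in the initial pictures
rr,aa=np.meshgrid(np.arange(.0245,.0292,.001),np.radians(np.arange(0,360,2)),indexing='ij')
hr,ha=np.meshgrid(np.arange(.002,.0225,.003),np.radians(np.arange(0,360,15)),indexing='ij')
def samp(im,h,x,y):
    w=np.stack([x.ravel(),y.ravel(),np.full(x.size,.084)],1)
    c=(w-h['position'])@rot(h['orientation']); u=c@np.array(h['K']).T; u=(u[:,:2]/u[:,2:]).astype(np.float32)
    return cv2.remap(im,u[:,0].reshape(1,-1),u[:,1].reshape(1,-1),1).ravel()
for n,h in (('top',g),('scene',f)):
    im=cv2.imread(f'pics/{n}0.png',0).astype(np.float32); best=[]
    for cx in np.arange(.494,.511,.001):
        for cy in np.arange(.16,.178,.001):
            v=samp(im,h,cx+rr*np.cos(aa),cy+rr*np.sin(aa)).reshape(rr.shape)
            hole=samp(im,h,cx+hr*np.cos(ha),cy+hr*np.sin(ha)).mean()
            for th in range(0,120,2):
                d=np.abs((np.degrees(aa)-th+60)%120-60); L=v[d>19]; S=v[d<11]
                best.append((L.mean()-L.std()-.7*S.mean()-.3*hole,cx,cy,th))
    best.sort(reverse=True); print(n,[np.round(b,4).tolist() for b in best[:4]])
E
cat > capfit.py <<'E'
from h import *
from scipy.optimize import least_squares
f=arm.grab_frame('scene'); s=arm.get_state(); T=s['eef_pos']; yaw=s['ee_rot'][2]
c0=proj(f,[T[0],T[1],T[2]-.007]).astype(int); x0,y0=c0-[30,25]
hsv=cv2.cvtColor(f['color'],cv2.COLOR_RGB2HSV)
sub=hsv[y0:y0+45,x0:x0+60]; or_=((sub[...,0]<22)&(sub[...,1]>130)&(sub[...,2]>60)).astype(np.uint8)
near=cv2.dilate(or_,np.ones((7,7)))
m=((sub[...,1]<100)&(sub[...,2]>95)&(near>0)).astype(np.uint8)
n,l,st,c=cv2.connectedComponentsWithStats(m)
obs=[(c[i]+[x0,y0],st[i,4]) for i in range(1,n) if st[i,4]>3]; print([(o[0].round(1).tolist(),int(o[1])) for o in obs])
ys,xs=np.nonzero(or_); print('orange cols',xs.min()+x0,xs.max()+x0,'rows',ys.min()+y0,ys.max()+y0)
print('T',T.round(4),'yaw',np.degrees(yaw)+180)
a=yaw+np.pi
for k in (0,120,240): print(k,proj(f,[T[0]+.0275*np.cos(a+np.radians(k)),T[1]+.0275*np.sin(a+np.radians(k)),T[2]-.007+.0105]).round(1))
th=np.linspace(0,6.28,60); P=np.array([proj(f,[T[0]+.022*np.cos(t),T[1]+.022*np.sin(t),z+T[2]-.007]) for t in th for z in (0.003,.026)])
print('pred plug cols',P.min(0).round(1),P.max(0).round(1))
E
python3 fit.py; python3 capfit.py
```

```text
top [[94.0418, 0.503, 0.17, 80.0], [93.9203, 0.503, 0.17, 82.0], [92.086, 0.504, 0.17, 82.0], [92.055, 0.503, 0.169, 82.0]]
scene [[141.7022, 0.507, 0.169, 80.0], [141.0912, 0.507, 0.169, 82.0], [138.2835, 0.507, 0.17, 80.0], [137.7104, 0.506, 0.169, 80.0]]
[([416.8, 160.5], 124), ([425.3, 175.8], 18), ([407.0, 182.2], 26)]
orange cols 401 426 rows 158 186
T [0.4969 0.1895 0.127 ] yaw 80.45136171451544
0 [425.1 175.3]
120 [402.6 168.3]
240 [405.6 182. ]
pred plug cols [399.3 162.3] [423.7 184.7]
```

Request:
servo_tool([
  [1,5,-3,0,0,0,0],
  [1,10,-6,0,0,0,0],
  [1,4.4,-2.5,0,0,0,0],
  [1,0,0,5,0,0,0],
  [1,0,0,8,0,0,0],
  [1,0,0,8,0,0,0],
  [1,0,0,5,0,0,0],
  [1,0,0,2,0,0,0],
  [1,0,0,0,0,0,0],
  [1,0,0,0,0,0,0],
])

```text
t: 11.55
eef_pos: [0.505, 0.1686, 0.0988]
ee_rot: [3.141, -0.0, -1.738]
force: [-0.2, 0.8, -0.4]
width: 0.0138
gripper_force: 25.0
```

```bash
python3 capfit.py; python3 - <<'E'
from h import *
s=arm.get_state(); print(s['force'],s['moment'])
f=arm.grab_frame('scene'); c=proj(f,[.505,.17,.09]).astype(int)
save(f,'pre.png',(c[0]-50,c[1]-45,c[0]+50,c[1]+45),6)
E
```

```text
[([404.0, 176.9], 123), ([412.1, 196.3], 45), ([388.2, 195.4], 17), ([395.8, 197.2], 26)]
orange cols 390 415 rows 175 201
T [0.5052 0.1687 0.0991] yaw 80.43226040008237
0 [414.1 190.2]
120 [392.1 183. ]
240 [394.6 197.1]
pred plug cols [388.7 177.2] [412.6 199.7]
[ 0.66014892  0.78535397 -1.0946456 ] [0.04069698 0.08169587 0.02233558]
```

View pics/pre.png

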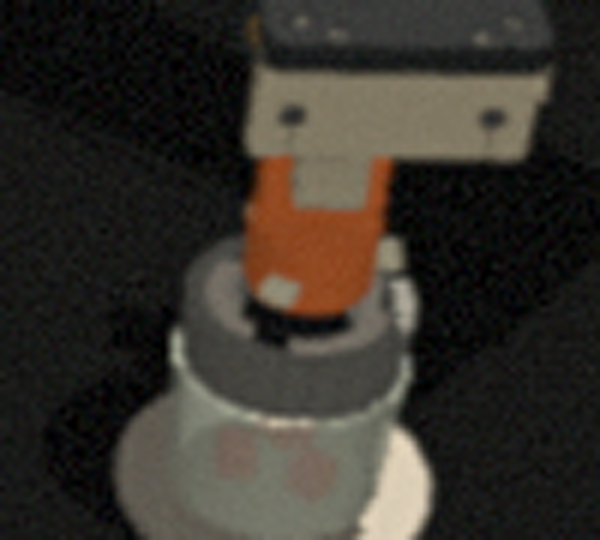

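The picture shows the front lug at (278,290) right above its slot at (270,330). The plug is centred about 2 mm too far in +y over the ring, so I will shift it a little and feel my way down.

Request:
servo_tool([
  [1,1.5,-0.2,0,0,0,0],
  [1,0,0,3,0,0,0],
  [1,0,0,3,0,0,0],
  [1,0,0,2,0,0,0],
  [1,0,0,2,0,0,0],
  [1,0,0,2,0,0,0],
  [1,0,0,0,0,0,0],
  [1,0,0,0,0,0,0],
])

```text
t: 12.32
eef_pos: [0.5049, 0.167, 0.0868]
ee_rot: [3.141, -0.0, -1.738]
force: [0.1, 0.4, -1.0]
width: 0.0138
gripper_force: 25.0
```

Request:
servo_tool([
  [1,0,0,1.5,0,0,0],
  [1,0,0,1.5,0,0,0],
  [1,0,0,1,0,0,0],
  [1,0,0,0,0,0,0],
  [1,0,0,0,0,0,0],
])

```text
t: 12.73
eef_pos: [0.5049, 0.1669, 0.0829]
ee_rot: [3.141, -0.0, -1.738]
force: [0.6, -0.1, 0.1]
width: 0.0142
gripper_force: 25.0
```

Request:
servo_tool([
  [1,0,0,1,0,0,0],
  [1,0,0,1,0,0,0],
  [1,0,0,0,0,0,0],
  [1,0,0,0,0,0,0],
])

```text
t: 13.07
eef_pos: [0.505, 0.167, 0.0809]
ee_rot: [3.142, -0.0, -1.738]
force: [-0.6, -0.3, -0.7]
width: 0.0141
gripper_force: 25.0
```

Request:
servo_tool([
  [1,0,0,1,0,0,0],
  [1,0,0,1,0,0,0],
  [1,0,0,0,0,0,0],
  [1,0,0,0,0,0,0],
])

```text
t: 13.4
eef_pos: [0.5051, 0.1671, 0.079]
ee_rot: [-3.141, 0.0, -1.738]
force: [0.3, -0.7, 0.8]
width: 0.0138
gripper_force: 25.0
```

Request:
servo_tool([
  [1,0,0,1,0,0,0],
  [1,0,0,1,0,0,0],
  [1,0,0,1,0,0,0],
  [1,0,0,0,0,0,0],
  [1,0,0,0,0,0,0],
])

```text
t: 13.82
eef_pos: [0.5051, 0.167, 0.0761]
ee_rot: [-3.141, 0.0, -1.738]
force: [-0.3, -0.2, 2.6]
width: 0.0135
gripper_force: 25.0
```

```bash
python3 capfit.py; python3 - <<'E'
from h import *
F=[]
for i in range(4):
    arm.grab_frame('scene'); s=arm.get_state(); F.append(np.r_[s['force'],s['moment']])
print(np.mean(F,0).round(2),s['eef_pos'])
E
```

```text
[([402.1, 186.8], 110), ([399.8, 201.6], 116)]
orange cols 389 412 rows 186 205
T [0.5051 0.1671 0.0761] yaw 80.41411121755068
0 [411.7 199.5]
120 [390.  192.2]
240 [392.4 206.4]
pred plug cols [386.7 186.6] [410.1 208.9]
[-0.73 -0.05  2.38  0.01  0.25  0.  ] [0.50506037 0.16703564 0.07605856]
```

Request:
servo_tool([
  [1,0,0,1,0,0,0],
  [1,0,0,1,0,0,0],
  [1,0,0,1,0,0,0],
  [1,0,0,1,0,0,0],
  [1,0,0,0,0,0,0],
  [1,0,0,0,0,0,0],
], squeeze=45)

```text
t: 14.57
eef_pos: [0.5051, 0.167, 0.0721]
ee_rot: [-3.141, 0.0, -1.738]
force: [-0.8, -0.6, 5.6]
width: 0.0137
gripper_force: 45.0
```

Request:
servo_tool([
  [1,0,0,1,0,0,0],
  [1,0,0,1,0,0,0],
  [1,0,0,1,0,0,0],
  [1,0,0,0,0,0,0],
  [1,0,0,0,0,0,0],
])

```text
t: 14.98
eef_pos: [0.5051, 0.1671, 0.0693]
ee_rot: [-3.141, 0.0, -1.738]
force: [-2.8, 0.7, 7.5]
width: 0.0137
gripper_force: 45.0
```

Request:
servo_tool([
  [1,0,0.5,0.7,0,0,0],
  [1,0,0,0.7,0,0,0],
  [1,0,0,0.5,0,0,0],
  [1,0,0,0,0,0,0],
  [1,0,0,0,0,0,0],
])

```text
t: 15.4
eef_pos: [0.505, 0.1671, 0.0677]
ee_rot: [-3.141, 0.0, -1.738]
force: [-1.1, -1.5, 8.6]
width: 0.0133
gripper_force: 45.0
```

Request:
servo_tool([
  [1,0,0,0,0,0,2],
  [1,0,0,0,0,0,2],
  [1,0,0,0,0,0,2],
  [1,0,0,0,0,0,2],
  [1,0,0,0,0,0,0],
])

```text
t: 15.82
eef_pos: [0.5055, 0.1675, 0.0679]
ee_rot: [-3.14, 0.001, -1.879]
force: [-0.7, -0.4, 9.0]
width: 0.0135
gripper_force: 45.0
```

```bash
cat > fs.py <<'E'
from h import *
F=[]
for i in range(3):
    arm.grab_frame('scene'); s=arm.get_state(); F.append(np.r_[s['force'],s['moment']])
print(np.mean(F,0).round(2),s['eef_pos'].round(4),np.degrees(s['ee_rot']).round(2),s['q'][5],s['t'])
E
python3 fs.py
```

```text
[-0.54 -0.18  8.54 -0.11  0.21 -0.04] [0.5055 0.1675 0.0679] [-1.7990e+02  7.0000e-02 -1.0756e+02] -0.9960999471907123 15.9667
```

Request:
servo_tool([
  [1,0,0,0,0,0,3],
  [1,0,0,0,0,0,3],
  [1,0,0,0,0,0,3],
  [1,0,0,0,0,0,3],
  [1,0,0,0,0,0,0],
])

```text
t: 16.38
eef_pos: [0.5055, 0.1677, 0.0679]
ee_rot: [-3.14, 0.002, -2.09]
force: [-0.2, 0.5, 9.0]
width: 0.0137
gripper_force: 45.0
```

```bash
python3 fs.py
```

```text
[-0.42  0.28  9.24  0.13  0.24 -0.04] [0.5055 0.1677 0.068 ] [-1.7992e+02  1.1000e-01 -1.1956e+02] -1.2055881923924967 16.5333
```

Request:
servo_tool([
  [1,0,0,0,0,0,3],
  [1,0,0,0,0,0,3],
  [1,0,0,0,0,0,3],
  [1,0,0,0,0,0,3],
  [1,0,0,0,0,0,0],
])

```text
t: 16.95
eef_pos: [0.5054, 0.1679, 0.0679]
ee_rot: [-3.141, 0.002, -2.299]
force: [-1.2, 1.6, 8.1]
width: 0.0138
gripper_force: 45.0
```

```bash
python3 fs.py
```

```text
[-1.3   1.21  9.06  0.53  0.6  -0.02] [0.5054 0.1678 0.0679] [-1.7996e+02  1.2000e-01 -1.3156e+02] -1.4150068656397994 17.1
```

Request:
servo_tool([
  [1,0,0,0,0,0,2.5],
  [1,0,0,0,0,0,2.5],
  [1,0,0,0,0,0,2.5],
  [1,0,0,0,0,0,2.5],
  [1,0,0,0,0,0,0],
])

```text
t: 17.52
eef_pos: [0.5052, 0.1679, 0.0678]
ee_rot: [-3.141, 0.002, -2.473]
force: [-1.9, 2.2, 8.0]
width: 0.0138
gripper_force: 45.0
```

```bash
python3 fs.py
```

```text
[-1.88  1.89  8.67  0.54  0.77 -0.02] [0.5052 0.1678 0.0678] [-1.7999e+02  1.1000e-01 -1.4157e+02] -1.5895422022498287 17.6667
```

Request:
servo_tool([
  [1,0,0,0,0,0,1.5],
  [1,0,0,0,0,0,1.5],
  [1,0,0,0,0,0,0],
  [1,0,0,0,0,0,0],
])

```text
t: 18.0
eef_pos: [0.5052, 0.1678, 0.0678]
ee_rot: [-3.142, 0.002, -2.523]
force: [-1.8, 1.8, 9.0]
width: 0.0138
gripper_force: 45.0
```

```bash
python3 fs.py
```

```text
[-1.39  1.7   8.78  0.57  0.79  0.03] [0.5052 0.1678 0.0678] [-1.8000e+02  1.1000e-01 -1.4456e+02] -1.6417808962799343 18.15
```

Request:
servo_tool([
  [1,0,0,0,0,0,1],
  [1,0,0,0,0,0,1],
  [1,0,0,0,0,0,0],
])

```text
t: 18.4
eef_pos: [0.5052, 0.168, 0.0678]
ee_rot: [3.141, 0.002, -2.559]
force: [-2.7, 2.5, 8.6]
width: 0.0139
gripper_force: 45.0
```

```bash
python3 fs.py
```

```text
[-2.66  3.    8.53  0.94  0.98  0.16] [0.5052 0.168  0.0678] [ 1.7999e+02  1.2000e-01 -1.4654e+02] -1.6765331673228079 18.55
```

Request:
servo_tool([
  [1,0,0,0,0,0,1],
  [1,0,0,0,0,0,0.5],
  [1,0,0,0,0,0,0],
])

```text
t: 18.8
eef_pos: [0.5051, 0.1681, 0.0678]
ee_rot: [3.141, 0.002, -2.584]
force: [-3.3, 2.2, 9.6]
width: 0.0132
gripper_force: 45.1
```

```bash
python3 fs.py
```

```text
[-3.5   2.83  8.62  1.07  1.2   0.44] [0.5051 0.168  0.0678] [ 1.7999e+02  1.1000e-01 -1.4802e+02] -1.7023783869574793 18.95
```

Request:
servo_tool([
  [1,0,0,0,0,0,-1.5],
  [1,0,0,0,0,0,-1.5],
  [1,0,0,-1,0,0,0],
  [1,0,0,-1,0,0,0],
  [1,0,0,-1,0,0,0],
  [1,0,0,-0.7,0,0,0],
  [1,0,0,0,0,0,0],
  [1,0,0,0,0,0,0],
])

```text
t: 19.62
eef_pos: [0.5052, 0.1678, 0.0713]
ee_rot: [3.142, 0.002, -2.532]
force: [-1.0, 1.8, 6.4]
width: 0.0138
gripper_force: 45.0
```

```bash
python3 fs.py
```

```text
[-1.9   2.22  7.24  0.7   0.54  0.05] [0.5051 0.1678 0.0713] [ 1.8000e+02  1.0000e-01 -1.4507e+02] -1.6505424142268552 19.7667
```

Force is still following the spring. I will rise a little more until the ceiling takes the load.

Request:
servo_tool([
  [1,0,0,-0.5,0,0,0],
  [1,0,0,-0.5,0,0,0],
  [1,0,0,0,0,0,0],
])

```text
t: 20.02
eef_pos: [0.5051, 0.1678, 0.0722]
ee_rot: [3.141, 0.002, -2.532]
force: [-0.8, 2.4, 5.0]
width: 0.0137
gripper_force: 45.0
```

```bash
python3 fs.py
```

```text
[-0.74  2.06  5.82  0.73  0.31  0.04] [0.5051 0.1678 0.0722] [ 1.7999e+02  1.0000e-01 -1.4507e+02] -1.6505331474487845 20.1667
```

Request:
servo_tool([
  [1,0,0,-0.5,0,0,0],
  [1,0,0,-0.3,0,0,0],
  [1,0,0,0,0,0,0],
])

```text
t: 20.42
eef_pos: [0.5051, 0.1677, 0.0728]
ee_rot: [3.141, 0.002, -2.532]
force: [0.9, 3.3, 3.5]
width: 0.0138
gripper_force: 45.0
```

```bash
python3 fs.py
```

```text
[ 0.74  4.4   3.9   1.5  -0.4   0.01] [0.505  0.1677 0.0727] [ 1.7999e+02  8.0000e-02 -1.4508e+02] -1.6505537220470374 20.5667
```

Request:
servo_tool([
  [1,0,0,-0.4,0,0,0],
  [1,0,0,0,0,0,0],
], squeeze=10)

```text
t: 20.73
eef_pos: [0.5049, 0.1677, 0.0728]
ee_rot: [3.141, 0.001, -2.532]
force: [2.9, 5.4, -0.3]
width: 0.014
gripper_force: 10.0
```

Request:
servo_tool([
  [0.2,0,0,0,0,0,0],
  [0.2,0,0,0,0,0,0],
  [0.2,0,0,0,0,0,0],
  [0.2,0,0,0,0,0,0],
  [0.2,0,0,0,0,0,0],
  [0.2,0,0,0,0,0,0],
])

```text
t: 21.23
eef_pos: [0.5043, 0.1668, 0.0728]
ee_rot: [-3.142, -0.001, -2.532]
force: [-0.5, -0.1, 1.0]
width: 0.0351
gripper_force: 0.0
```

Request:
servo_tool([
  [0.2,0,0,-5,0,0,0],
  [0.2,0,0,-10,0,0,0],
  [0.2,0,0,-15,0,0,0],
  [0.2,0,0,-20,0,0,0],
  [0.2,0,0,-25,0,0,0],
  [0.2,0,0,-25,0,0,0],
  [0.2,0,0,-15,0,0,0],
  [0.2,0,0,0,0,0,0],
  [0.2,0,0,0,0,0,0],
])

```text
t: 21.98
eef_pos: [0.505, 0.1675, 0.1898]
ee_rot: [3.141, 0.003, -2.532]
force: [-0.5, 0.6, -0.4]
width: 0.0352
gripper_force: 0.0
```

```bash
python3 - <<'E'
from h import *
s=arm.get_state(); print(s['eef_pos'],s['width'],s['force'],s['t'])
f=arm.grab_frame('scene'); hsv=cv2.cvtColor(f['color'],cv2.COLOR_RGB2HSV)
o=((hsv[...,0]<22)&(hsv[...,1]>130)&(hsv[...,2]>60)).astype(np.uint8)
m=np.zeros_like(o); m[150:230,370:435]=o[150:230,370:435]
n,l,st,c=cv2.connectedComponentsWithStats(m); i=1+st[1:,4].argmax(); print(st[i],c[i])
mo=np.array([.506,.169,.084])
a=np.radians(-145.1+180)
# predicted silhouette of what shows above the lip, for a few undersides
for dz in (-.018,-.0215,-.010):
    u=mo+[0,0,dz]; ex=np.array([np.cos(a),np.sin(a),0]);ey=np.array([-np.sin(a),np.cos(a),0])
    P=[proj(f,u+sx*.02*ex+sy*.007*ey+[0,0,.058]) for sx in(1,-1) for sy in(1,-1)]
    Q=[proj(f,u+[.022*np.cos(t),.022*np.sin(t),.026]) for t in np.linspace(0,6.28,40)]
    print(dz,'bar top',np.min(P,0).round(1),np.max(P,0).round(1),'plug top',np.min(Q,0).round(1),np.max(Q,0).round(1))
for d in arm.recognise('cap',f): print(round(d['conf'],2),world(f,d['at']).round(3))
E
```

```text
[0.50499692 0.16751936 0.18982051] 0.035185553378613434 [-0.48687178  0.55715806 -0.40644538] 21.9833
[389 177  24  30 520] [399.98846154 192.06346154]
-0.018 bar top [391.6 175.7] [412.2 187.1] plug top [388.8 188.1] [410.9 201.2]
-0.0215 bar top [391.4 177.1] [412.  188.6] plug top [388.6 189.5] [410.7 202.6]
-0.01 bar top [392.1 172.3] [412.8 183.7] plug top [389.2 184.9] [411.5 197.9]
0.93 [0.519 0.167 0.102]
0.75 [0.528 0.157 0.032]
0.72 [ 0.537 -0.223  0.02 ]
0.71 [ 0.699 -0.127  0.017]
0.66 [ 0.539 -0.128  0.028]
```

```bash
python3 -c "
from station import arm
print(arm.job_done())"
```

```text
the job is handed in; nothing more can be done
None
```

The orange cap is on the tumbler, turned clockwise to its stop, sprung up and released. I handed it in at about 22 s; the last picture fits the locked height, but the hand-in gave no verdict. My first grip attempt closed above the bar, because the fingertips sat higher than the reported TCP, and I regripped lower.

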